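Screw the filler cap onto the lubricant tank

ROBOT

A 7-joint arm with a two-finger parallel gripper is mounted at the origin on a cart in front of the work surface, level with it; the furniture and walls round the work are solid. World frame = base frame: x ahead of the robot, y to its left, z up, the work surface at z = 0. Lengths are in mm, angles in degrees, forces in N, time in s.
With the tool pointing down it reaches from about 425 to 825 mm from the base axis. Payload 3.6 kg.
Tool frame: the origin (TCP) lies midway between the tips of the shut fingers; the grasp point (between the pads) lies 19 mm behind it; z points along the fingers, y is the line along which they close (so a half turn about z gives the same grasp; the last joint's range is limited). The gripper opens to 85 mm and grips with 20 to 120 N. Pads are 22 mm wide; open, the fingers measure 114 mm over their backs; the gripper's body (76 mm by 85 mm) begins 54 mm behind the grasp point. The pads swing forward as they close: fully open they stand 13 mm farther back than shut.
Start: joints at [-67.81, 35.231, -0.722, 81.555, 0.464, 63.22, -2.315], TCP at [261.324, 595.124, 231.297] pointing down, gripper open.
Joint ranges: [-178.69, 178.69], [-17.37, 117.87], [-77.05, 75.6], [15.02, 138.74], [-78.02, 258.01], [0.78, 113.62], [-162.83, 162.83]. Speed limits (degrees/s): [159.86, 159.86, 180, 180, 180, 180, 180].

INTERFACE

Orientations are given as a 3x3 rotation matrix whose columns are the frame's x, y, z axes.
In Python, from plant import get_obs, read_camera, job_done gives the robot as it stands. The module is installed in compiled form; this text tells all that it offers.
- The arm moves only by the tool play_rows, never from a script. Its argument "rows" is a list that holds one entry, the list of rows, each a list of 7 numbers: the shift along the tool's x, y, z in m, then the turn, a rotation vector about the tool's x, y, z in rad, then the opening in per cent of the stroke, from 0 (shut) to 100 (fully open). A call has 1 to 20 rows; each row is the pose to reach, as a shift and turn from the pose commanded when the call began, along the tool's axes at that moment; what a row does not reach only later rows make up. A row lasts 1/12 s, in which the tool goes at most 41.7 mm and 7.16 degrees, less where a joint would pass 70% of its speed; a pose out of reach is approached as far as the arm can. A call with a gripper value outside its range is refused whole. The fingers move at their own pace and stop on an object; the grip force is fixed at half the most. Time passes only in rows, so rows that repeat a pose let the fingers close. It gives the time, the measured TCP pose, the force, the opening and the grip force at its end, in the units of the state.
- get_obs(): the state, without advancing time (a new reading comes with each control period).
- read_camera(name): name is "side" or "top"; returns a dict with "frame" (400x640x3 uint8, blue, green, red), "z_map" (400x640 float32, mm along the optical axis (not along the pixel's ray), 0 where there is no reading), "fx", "fy", "cx", "cy" (pixels), "R" (3x3) and "t" (3): a world point X has camera coordinates R X + t. Camera axes: x right, y down, z forward; pixel columns grow to the right and rows downward; lengths in mm; the calibration is good to about 2 mm. A picture is of the moment at which its call begins.
- job_done(): hands the job in; it is judged then, once.
The state is a dict: "t": time; "qpos": joint angles; "joint_vel": joint speeds; "tau": joint torques, N m; "tcp_pos": TCP position; "ee_rot": TCP orientation; "wrist_force": force on the tool from outside, world axes, zero at the start; "moment": the same for the moment, N m; "opening": finger opening in mm; "grip_force": force on a finger pad.
Only numpy, scipy, OpenCV 4.12 (cv2) and the standard library are available. Lean on these libraries where they do the work, as an engineer would, in place of code of your own. Each camera call takes 0.05 s, during which the arm holds its last target. There are 200 camera calls.

TASK

The lubricant tank was left open after filling. Set the red cap upright on its neck, turn it backwards (anticlockwise from above) until it drops into the thread, then screw it down clockwise fully home and let go of it; leave the things lying around where they are.

Things in the scene. Friction and masses are not known exactly. Their poses are not given: they have to be found in the camera images.
- tank_mouth (a point): Aluminium lubricant tank, 110 x 120 x 80 mm high, bolted to the table by a foot 150 mm long along y. Point: foot of the blue filler neck, on its axis, on the tank's top, 80 mm over the table; z up. x, y follow the tank's sides only: the neck stands turned in it by an unknown angle, so nothing listed tells where the thread begins (cameras see it).
- neck_top (a point): Centre of the neck's upper rim, 36 mm over tank_mouth. Neck: hollow, 52 mm outer diameter, 66 mm over its coarse outer thread with four equal starts 90 degrees apart. Right-hand: clockwise from above screws down, anticlockwise (yaw growing) is backwards. Saw-tooth stops 7 mm above the ridges block clockwise turning on top of the thread. Greased, slippery.
- cap_handle (a point): Red round screw cap, 76 mm diameter, 0.22 kg, loose, standing open side down. On its 39 mm high round part stands a straight bar handle, 56 mm long, 14 mm thick, reaching to 70 mm over the lower rim. Point: middle of the bar on the cap's axis, 55 mm over the lower rim; x along the bar, y across it, z up.
- cap_base (a point): Centre of the cap's lower rim; z up the cap. Its height over tank_mouth: about 21 mm (28 mm on the stops' tips) on top of the thread; 7 mm once dropped into the thread's openings; 2 mm fully home. 0 to 90 degrees of backward turning bring it over the openings (0: it drops at once), where after up to 8 degrees more a stop ends backward turning.
- cap: The same cap, frame as cap_base. Skirt 70 mm wide inside, hollow to 35 mm up; four inward pins 7 mm thick, 8.5 mm up, along +-x and +-y, to 28 mm from the axis; 2 mm sideways play on the neck. Only its weight or a push sinks it: it cannot drop while held up. In the thread it has 2.5 mm up-and-down play and screws down 5 mm within 59 to 67 degrees clockwise to a firm stop.
- sanding_block: Bystander: a brown sanding block, 48 x 76 x 25 mm; origin at the middle of its underside.
- screwdriver_cross: Bystander: a red-handled screwdriver, 194 mm long, lying near the table's front edge; origin at the middle of its underside.
- bench_brush: Bystander: a wooden bench brush, 230 mm long, lying near the front edge; origin at the middle of its underside.
- packing_tape: Bystander: a roll of packing tape lying flat, 112 mm across, 48 mm high; origin at the middle of its underside.
- tape_measure: Bystander: a yellow tape measure, 39 x 92 x 72 mm, standing; origin at the middle of its underside.
There are look-alikes about, which are no part of the job. Several things look just like the cap: the one meant starts farthest to the robot's right.

How it is judged:
By the outcome, as a careful person would: the job done as asked, in the order asked, and still so for the second after the job is handed in, with the robot touching nothing.
It also fails if it takes over 72 s, if anything falls off the work surface, if the arm or the gripper's body presses on something with over 40 N, if the wrist force passes 120 N, or if a joint passes its speed limit or range.

## Working session

There is one attempt and no reset: what is moved stays moved. The work goes in short steps, Python scripts to look and compute and a tool call to move; the robot and the scene stay as the last step left them, time stands still between calls to the robot, and variables do not carry over. Pictures are saved under pics/ and viewed, at most 10 in all, crops included, and the job is handed in when it is done.

Besides the shell and the picture viewer there is one more tool, called after "Call:" as name([rows], argument=value, ...), one row to a line, values as JSON. play_rows: Moves the arm, as the interface text tells. Its arguments: {"type":"object","properties":{"rows":{"type":"array","items":{"type":"array","items":{"type":"array","items":{"type":"number"}}}}},"required":["rows"]}

```bash
mkdir -p pics; cat > h.py <<'E'
import numpy as np, cv2
from plant import get_obs, read_camera, job_done
def snap(n):
    c=read_camera(n); np.savez('/tmp/%s.npz'%n,**c); return c
def load(n): return np.load('/tmp/%s.npz'%n)
def cloud(c):
    z=c['z_map'].astype(float); v,u=np.mgrid[:z.shape[0],:z.shape[1]]
    P=np.stack([(u-c['cx'])/c['fx']*z,(v-c['cy'])/c['fy']*z,z],-1)
    return (P-c['t'])@c['R']
def proj(c,X):
    p=c['R']@np.array(X,float)+c['t']; return p[0]/p[2]*c['fx']+c['cx'],p[1]/p[2]*c['fy']+c['cy']
E
python3 - <<'E'
from h import *
for n in('top','side'):
    c=snap(n); cv2.imwrite('pics/%s0.png'%n,c['frame'])
    print(n,c['fx'],c['R'].round(2).tolist(),c['t'])
o=get_obs();print({k:np.round(v,3).tolist() for k,v in o.items()})
E
```

```text
top 380.86931039773816 [[0.02, -1.0, 0.03], [-0.99, -0.02, -0.13], [0.13, -0.03, -0.99]] [  -8.43542938  581.28803007 1061.10791131]
side 363.53659261679627 [[1.0, -0.07, -0.0], [-0.03, -0.44, -0.9], [0.06, 0.89, -0.44]] [-565.66893791  121.49998676 1055.32838964]
{'t': 0.1, 'qpos': [-67.81, 35.284, -0.725, 81.632, 0.465, 63.221, -2.314], 'joint_vel': [0.041, -0.012, 0.107, -0.248, -0.059, -0.088, 0.06], 'tau': [0.002, -47.038, 0.261, -17.157, 0.01, 0.006, -0.0], 'tcp_pos': [261.045, 594.517, 230.253], 'ee_rot': [[-0.916, 0.402, -0.001], [0.402, 0.916, -0.002], [-0.0, -0.002, -1.0]], 'wrist_force': [-0.062, -0.362, 0.261], 'moment': [-0.026, -0.031, 0.025], 'grip_force': 0.0, 'opening': 85.214}
```

View pics/top0.png

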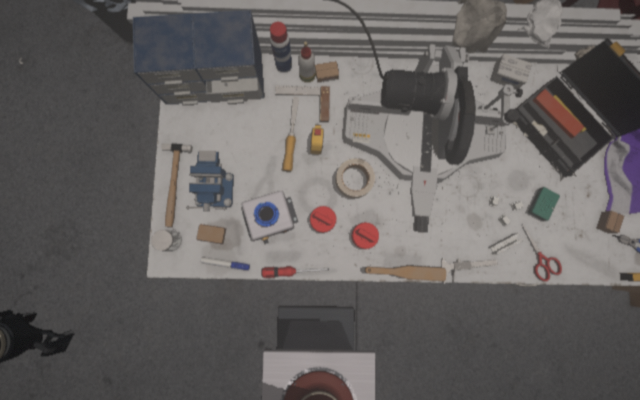

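View pics/side0.png

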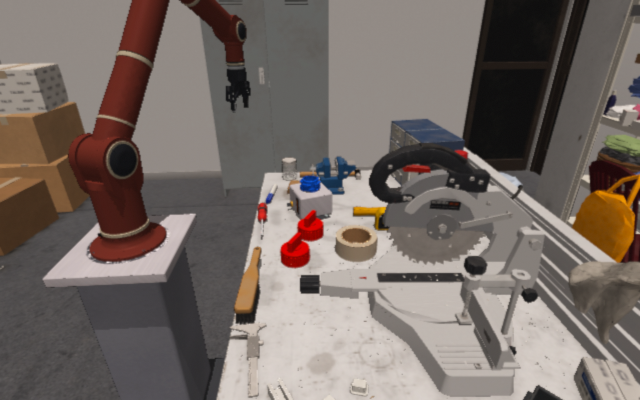

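Candidates for the cap: red caps in the top view at (322,219) and (365,236), which are (311,226) and (295,250) in the side view. World -y (robot's right) is image right in the top view, so the one meant is (365,236). I'll check it in a close crop and measure.

```bash
python3 - <<'E'
from h import *
c=load('top'); f=c['frame']
cv2.imwrite('pics/crop1.png',cv2.resize(f[180:260,235:395],None,fx=5,fy=5,interpolation=cv2.INTER_CUBIC))
for n in('top','side'):
    c=load(n);W=cloud(c);f=c['frame'].astype(int);b,g,r=f[...,0],f[...,1],f[...,2]
    ok=(c['z_map']>0)&(W[...,0]>300)&(W[...,0]<800)&(abs(W[...,1])<400)
    for nm,m in(('red',(r>110)&(g<70)&(b<70)),('blue',(b>110)&(r<60))):
        k,l,s,ce=cv2.connectedComponentsWithStats((m&ok).astype(np.uint8))
        for i in range(1,k):
            if s[i,4]>60:
                P=W[l==i]; print(n,nm,s[i].tolist(),ce[i].round(1),'min',P.min(0).round(),'max',P.max(0).round(),'med',np.median(P,0).round(1))
                if nm=='red':
                    H=P[(P[:,2]>60)]; L=P[(P[:,2]>32)&(P[:,2]<46)]
                    if len(H)>5:
                        d=H[:,:2]-H[:,:2].mean(0);u=np.linalg.svd(d)[2][0]
                        print('  bar top',len(H),H.mean(0).round(1),'ang',np.degrees(np.arctan2(u[1],u[0])).round(1),'len',np.ptp(d@u).round(1))
                    if len(L)>5: print('  disc',L.min(0).round(1),L.max(0).round(1),cv2.minEnclosingCircle(L[:,:2].astype(np.float32)))
                else:
                    H=P[P[:,2]>108]; 
                    if len(H)>5: print('  rim',H.mean(0).round(1),H.min(0).round(1),H.max(0).round(1),cv2.minEnclosingCircle(H[:,:2].astype(np.float32)))
E
```

```text
top red [311, 212, 21, 14, 72] [320.  219.4] min [507. -23.  35.] max [543.  33.  73.] med [520.5   8.4  50.2]
  bar top 33 [521.1   3.   69.6] ang -119.5 len 53.4
  disc [506.7 -16.5  35.3] [543.4  32.5  45.4] ((522.300537109375, 6.646237373352051), 27.81866455078125)
top red [352, 228, 22, 19, 95] [360.7 236.4] min [ 449. -143.   24.] max [500. -86.  72.] med [ 476.5 -104.5   41.1]
  bar top 30 [ 478.3 -116.9   68.9] ang -124.1 len 50.3
  disc [ 449.  -142.2   33. ] [500.  -86.1  44.8] ((477.6805114746094, -115.67713165283203), 31.302566528320312)
side red [403, 165, 27, 8, 152] [416.7 168.4] min [ 699. -305.  316.] max [ 747. -291.  328.] med [ 722.1 -301.1  323.1]
  bar top 152 [ 722.9 -300.2  322.8] ang -2.2 len 48.1
side red [258, 203, 9, 18, 115] [261.6 211.8] min [357.  70.   1.] max [387. 159.  32.] med [374.2 100.2  26.4]
side red [281, 210, 42, 58, 1266] [301.7 241.1] min [ 444. -167.   -0.] max [560.  96.  73.] med [ 500.4 -119.8   39.3]
  bar top 180 [500.8 -77.3  68.2] ang -110.3 len 189.1
  disc [ 445.2 -164.4   32. ] [560.3  24.6  46. ] ((505.82159423828125, -68.42095184326172), 101.75956726074219)
side blue [301, 176, 20, 16, 226] [310.2 183. ] min [502. 117.  84.] max [564. 178. 119.] med [532.7 133.2 106.7]
  rim [529.8 146.  113.3] [502.5 117.6 108.1] [555.  176.9 119.1] ((531.7472534179688, 148.27919006347656), 30.672073364257812)
```

View pics/crop1.png

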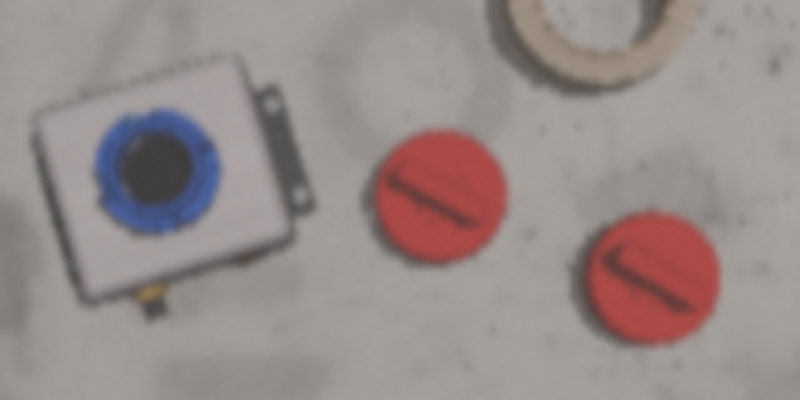

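The crop confirms two identical caps, centred at crop (440,197) and (652,278). The right one is the one meant, and its bar runs from about (605,255) to (690,310). The neck hole is at crop (157,167). Next I'll measure precisely with rays at known heights.

```bash
cat >> h.py <<'E'
def ray(c,u,v,z):
    d=np.stack([(np.asarray(u)-c['cx'])/c['fx'],(np.asarray(v)-c['cy'])/c['fy'],np.ones(np.shape(u))],-1)@c['R']
    o=-c['R'].T@c['t']; return o+d*((z-o[2])/d[...,2])[...,None]
def mask(c,col):
    h=cv2.cvtColor(c['frame'],cv2.COLOR_BGR2HSV);H,S,V=h[...,0],h[...,1],h[...,2]
    return ((S>110)&(V>50)&(((H<10)|(H>170)) if col=='red' else ((H>100)&(H<130)))).astype(np.uint8)
def fit(c,m,box,z):
    x0,y0,x1,y1=box; s=np.zeros_like(m); s[y0:y1,x0:x1]=m[y0:y1,x0:x1]
    ct=max(cv2.findContours(s,0,cv2.CHAIN_APPROX_NONE)[0],key=cv2.contourArea)[:,0]
    P=ray(c,ct[:,0],ct[:,1],z)[:,:2]; x,y=P.T
    a=np.linalg.lstsq(np.c_[2*x,2*y,np.ones(len(x))],x*x+y*y,rcond=None)[0]
    return a[:2].round(1),round(float(np.sqrt(a[2]+a[0]**2+a[1]**2)),1)
E
python3 - <<'E'
from h import *
c=load('top');W=cloud(c)
m=mask(c,'red')
for b in((305,200,342,238),(347,218,385,255)):
    print('cap',fit(c,m,b,39))
    s=np.zeros_like(m);s[b[1]:b[3],b[0]:b[2]]=1
    q=(s>0)&(m>0); P=W[q]; H=P[P[:,2]>62]; d=H[:,:2]-H[:,:2].mean(0);u=np.linalg.svd(d)[2][0]
    print(' bar',H.mean(0).round(1),len(H),np.degrees(np.arctan2(u[1],u[0])),np.ptp(d@u))
print('neck outer',fit(c,mask(c,'blue'),(245,190,295,240),108))
f=cv2.cvtColor(c['frame'],cv2.COLOR_BGR2HSV)
dark=((f[...,2]<60)).astype(np.uint8); print('hole',fit(c,dark,(257,205,276,223),116))
# tank top
T=W[(W[...,2]>74)&(W[...,2]<86)&(abs(W[...,0]-530)<90)&(abs(W[...,1]-148)<90)]
r=cv2.minAreaRect(T[:,:2].astype(np.float32)); print('tank',r)
# side view bar of target
c=load('side');W=cloud(c);m=mask(c,'red')>0
k=m&(abs(W[...,0]-478)<45)&(abs(W[...,1]+116)<45)
P=W[k];print('side cap',P.min(0),P.max(0)); H=P[P[:,2]>50];d=H[:,:2]-H[:,:2].mean(0);u=np.linalg.svd(d)[2][0]
print(H.mean(0),np.degrees(np.arctan2(u[1],u[0])),len(H))
E
```

```text
cap (array([524.1,  -0.7]), 35.3)
 bar [ 5.222e+02 -1.000e-01  9.070e+01] 102 -129.5057836510416 54.86580922632497
cap (array([ 480.2, -122.7]), 35.4)
 bar [ 478.2 -119.2  100.7] 103 -84.38467531988228 182.440375771033
neck outer (array([529.2, 152.9]), 29.2)Traceback (most recent call last):
  File "<stdin>", line 11, in <module>
  File "h.py", line 20, in fit
    ct=max(cv2.findContours(s,0,cv2.CHAIN_APPROX_NONE)[0],key=cv2.contourArea)[:,0]
       ~~~^^^^^^^^^^^^^^^^^^^^^^^^^^^^^^^^^^^^^^^^^^^^^^^^^^^^^^^^^^^^^^^^^^^^
ValueError: max() iterable argument is empty
```

```bash
python3 - <<'E'
from h import *
c=load('top');W=cloud(c);m=mask(c,'red')
def bar(W,m,x,y):
    k=(m>0)&(np.hypot(W[...,0]-x,W[...,1]-y)<42); P=W[k]; H=P[(P[:,2]>58)&(P[:,2]<78)]
    r=cv2.minAreaRect(H[:,:2].astype(np.float32)); d=H[:,:2]-H[:,:2].mean(0);u=np.linalg.svd(d)[2][0]
    print(' bar',H.mean(0).round(1),len(H),'ang',np.degrees(np.arctan(u[1]/u[0])).round(1),'rect',np.round(r[0],1),np.round(r[1],1),round(r[2],1))
    D=P[(P[:,2]>30)&(P[:,2]<48)]; print(' disc',D.mean(0).round(1),D.min(0).round(1),D.max(0).round(1))
for x,y in((524,0),(480,-121)): bar(W,m,x,y)
f=c['frame'].max(-1); sub=f[203:225,255:279]; print(sub[10],sub[:,11])
ok=(f<62).astype(np.uint8); 
try: print('hole',fit(c,ok,(257,204,277,224),116))
except Exception as e: print(e)
T=W[(W[...,2]>74)&(W[...,2]<86)&(abs(W[...,0]-530)<90)&(abs(W[...,1]-148)<90)]
print('tank',cv2.minAreaRect(T[:,:2].astype(np.float32)),T[:,2].mean())
B=W[(W[...,2]>100)&(W[...,2]<122)&(abs(W[...,0]-530)<50)&(abs(W[...,1]-150)<50)]
print('neck pts',len(B),B.mean(0),B.min(0),B.max(0))
c=load('side');W=cloud(c);m=mask(c,'red')
print('side');bar(W,m,480,-121)
print('neck side',fit(c,mask(c,'blue'),(290,170,330,200),110))
B=W[(W[...,2]>111)&(W[...,2]<122)&(abs(W[...,0]-530)<50)&(abs(W[...,1]-150)<50)]
print('neck pts',len(B),B.mean(0),B.min(0),B.max(0))
E
```

```text
bar [523.8  -0.6  69.9] 101 ang 62.5 rect [524.1  -1. ] [54.8 14.1] 62.5
 disc [ 5.236e+02 -3.000e-01  3.960e+01] [489.1 -36.5  33.9] [559.   35.3  46.9]
 bar [ 479.  -123.6   69.3] 107 ang 60.8 rect [ 479.5 -123.9] [55.3 14.1] 61.5
 disc [ 480.  -121.3   39.6] [ 446.3 -157.3   31.4] [514.9 -86.1  47.3]
[145 134 124 100  81  67  64  63  64  64  63  64  64  64  65  64  63  65
  96 133 128 140 146 140] [139 136 125  92  70  65  65  64  64  64  64  64  66  64  64  64  64  83
 112 127 127 136]
max() iterable argument is empty
tank ((529.5579223632812, 153.95802307128906), (109.61296844482422, 119.58744812011719), 18.443843841552734) 80.23479203176782
neck pts 258 [528.77430438 152.6786609  109.99976091] [496.80300001 121.19963972 100.4040492 ] [561.62924035 185.51856193 121.0831186 ]
side
 bar [ 481.1 -131.5   67.5] 115 ang 58.3 rect [ 482.4 -125.9] [59.4 14.9] 59.7
 disc [ 482.5 -138.2   39.4] [ 445.2 -162.8   30.2] [518.5 -96.4  48. ]
neck side (array([551.2, 155.6]), 63.8)
neck pts 67 [530.62442886 148.70771377 114.81842039] [505.58531084 125.74238186 111.13112363] [558.32159988 175.41297378 119.10380032]
```

Call:
play_rows([
  [[-0.35, -0.277, 0, 0, 0, 0.5, 100], [-0.35, -0.277, 0, 0, 0, 0.5, 100], [-0.35, -0.277, 0, 0, 0, 0.8, 100], [-0.35, -0.277, 0, 0, 0, 0.8, 100], [-0.35, -0.277, 0, 0, 0, 0.8, 100], [-0.35, -0.277, 0, 0, 0, 1.2, 100], [-0.35, -0.277, 0, 0, 0, 1.2, 100], [-0.35, -0.277, 0, 0, 0, 1.2, 100], [-0.35, -0.277, 0, 0, 0, 1.66, 100], [-0.35, -0.277, 0, 0, 0, 1.66, 100], [-0.489, -0.569, 0.06, 0, 0, 1.66, 100], [-0.489, -0.569, 0.06, 0, 0, 1.66, 100], [-0.489, -0.569, 0.06, 0, 0, 1.66, 100], [-0.489, -0.569, 0.06, 0, 0, 1.66, 100], [-0.489, -0.569, 0.06, 0, 0, 1.66, 100], [-0.489, -0.569, 0.06, 0, 0, 1.66, 100], [-0.489, -0.569, 0.06, 0, 0, 1.66, 100], [-0.489, -0.569, 0.06, 0, 0, 1.66, 100], [-0.489, -0.569, 0.06, 0, 0, 1.66, 100], [-0.489, -0.569, 0.06, 0, 0, 1.66, 100]],
])

```text
t: 1.77
tcp_pos: [479.1, -129.5, 170.9]
ee_rot: [[0.491, 0.871, -0.001], [0.871, -0.491, -0.005], [-0.004, 0.002, -1.0]]
wrist_force: [0.4, -0.2, 0.4]
opening: 85.1
grip_force: 0.0
```

```bash
cat >> h.py <<'E'
def st(x=None,y=None,z=None,ang=None):
    o=get_obs();R=o['ee_rot'];p=o['tcp_pos'];a=np.degrees(np.arctan2(R[1,1],R[0,1]))
    print('t',round(o['t'],2),'p',p.round(1),'yang',a.round(1),'zax',R[:,2].round(4),'F',o['wrist_force'].round(1),'M',o['moment'].round(2),'op',round(o['opening'],1),'gr',round(o['grip_force'],1),'q',o['qpos'].round(1).tolist())
    if x is not None: print('shift mm',(R.T@(np.array([x,y,z])-p)).round(1))
    if ang is not None: print('turn tool z rad',np.radians(a-ang).round(3))
E
python3 -c "
from h import *
st(479.7,-123,44,-28.8)"
```

```text
t 1.77 p [ 479.1 -129.5  170.9] yang -29.4 zax [-8.0e-04 -4.5e-03 -1.0e+00] F [ 0.4 -0.2  0.4] M [-0.06  0.02 -0.07] op 85.1 gr 0.0 q [-5.6, 28.0, 26.3, 111.5, -17.0, 44.2, 0.9]
shift mm [  6.5  -2.9 126.8]
turn tool z rad -0.011
```

Call:
play_rows([
  [[0, 0, 0.08, 0, 0, -0.01, 100], [0, 0, 0.08, 0, 0, -0.01, 100], [0, 0, 0.08, 0, 0, -0.01, 100], [0, 0, 0.08, 0, 0, -0.01, 100], [0, 0, 0.08, 0, 0, -0.01, 100], [0, 0, 0.08, 0, 0, -0.01, 100]],
])

```text
t: 2.27
tcp_pos: [481.9, -122.7, 93.5]
ee_rot: [[0.473, 0.881, 0.004], [0.881, -0.473, -0.001], [0.001, 0.004, -1.0]]
wrist_force: [-0.2, -0.0, 1.3]
opening: 85.3
grip_force: 0.0
```

```bash
python3 -c "
from h import *
st(479.7,-123,44,-28.8)"
```

```text
t 2.27 p [ 481.9 -122.7   93.5] yang -28.2 zax [ 4.3e-03 -9.0e-04 -1.0e+00] F [-0.2 -0.   1.3] M [-0.02 -0.03  0.  ] op 85.3 gr 0.0 q [-2.4, 34.7, 21.2, 115.8, -22.1, 33.2, 5.8]
shift mm [-1.4 -2.  49.5]
turn tool z rad 0.01
```

Call:
play_rows([
  [[-0.001, -0.001, 0.025, 0, 0, 0.01, 100], [-0.001, -0.001, 0.04, 0, 0, 0.01, 100], [-0.001, -0.001, 0.048, 0, 0, 0.01, 100], [-0.001, -0.001, 0.048, 0, 0, 0.01, 100], [-0.001, -0.001, 0.048, 0, 0, 0.01, 100], [-0.001, -0.001, 0.048, 0, 0, 0.01, 0], [-0.001, -0.001, 0.048, 0, 0, 0.01, 0], [-0.001, -0.001, 0.048, 0, 0, 0.01, 0], [-0.001, -0.001, 0.048, 0, 0, 0.01, 0], [-0.001, -0.001, 0.048, 0, 0, 0.01, 0], [-0.001, -0.001, 0.048, 0, 0, 0.01, 0], [-0.001, -0.001, 0.048, 0, 0, 0.01, 0], [-0.001, -0.001, 0.048, 0, 0, 0.01, 0], [-0.001, -0.001, 0.048, 0, 0, 0.01, 0]],
])

```text
t: 3.43
tcp_pos: [479.3, -123.0, 43.7]
ee_rot: [[0.482, 0.876, 0.001], [0.876, -0.482, -0.0], [0.0, 0.001, -1.0]]
wrist_force: [0.4, 0.7, 5.5]
opening: 13.2
grip_force: 59.3
```

```bash
python3 -c "
from h import *
st(479.7,-123,200,-28.8)"
```

```text
t 3.43 p [ 479.3 -123.    43.7] yang -28.8 zax [ 9.e-04 -2.e-04 -1.e+00] F [0.4 0.7 5.5] M [0.01 0.04 0.04] op 13.2 gr 59.3 q [0.3, 39.4, 17.5, 117.7, -25.4, 26.4, 8.2]
shift mm [   0.3    0.5 -156.3]
turn tool z rad -0.0
```

Call:
play_rows([
  [[0, 0, -0.01, 0, 0, 0, 0], [0, 0, -0.03, 0, 0, 0, 0], [0, 0, -0.06, 0, 0, 0, 0], [0, 0, -0.09, 0, 0, 0, 0], [0, 0, -0.12, 0, 0, 0, 0], [0.01, -0.003, -0.145, 0, 0, 0, 0], [0.025, -0.008, -0.156, 0, 0, 0, 0], [0.05, -0.017, -0.156, 0, 0, 0, 0], [0.08, -0.027, -0.156, 0, 0, 0, 0], [0.11, -0.037, -0.156, 0, 0, 0, 0], [0.14, -0.047, -0.156, 0, 0, 0, 0], [0.17, -0.057, -0.156, 0, 0, 0, 0], [0.2, -0.067, -0.156, 0, 0, 0, 0], [0.225, -0.075, -0.156, 0, 0, 0, 0], [0.245, -0.082, -0.156, 0, 0, 0, 0], [0.258, -0.087, -0.156, 0, 0, 0, 0], [0.266, -0.089, -0.156, 0, 0, 0, 0], [0.266, -0.089, -0.156, 0, 0, 0, 0], [0.266, -0.089, -0.156, 0, 0, 0, 0], [0.266, -0.089, -0.156, 0, 0, 0, 0]],
])

```text
t: 5.1
tcp_pos: [529.0, 150.6, 199.4]
ee_rot: [[0.485, 0.875, -0.0], [0.875, -0.485, -0.002], [-0.002, 0.0, -1.0]]
wrist_force: [-0.6, -1.1, -1.2]
opening: 13.0
grip_force: 58.8
```

```bash
python3 - <<'E'
from h import *
st(529.2,152.9,200,-28.8)
c=snap('side');u,v=map(int,proj(c,[530,153,130]));f=c['frame'][v-45:v+55,u-50:u+50]
cv2.imwrite('pics/side1.png',cv2.resize(f,None,fx=6,fy=6,interpolation=cv2.INTER_CUBIC))
W=cloud(c);m=mask(c,'red')>0
P=W[m&(abs(W[...,0]-530)<50)&(abs(W[...,1]-150)<60)];print(len(P),P.min(0).round(1),P.max(0).round(1))
c=snap('top')
for z in (195,): print('cap at z195',fit(c,mask(c,'red'),(240,185,300,245),z))
E
```

```text
t 5.1 p [529.  150.6 199.4] yang -29.0 zax [-5.0e-04 -1.6e-03 -1.0e+00] F [-0.6 -1.1 -1.2] M [-0.07  0.01 -0.  ] op 13.0 gr 58.8 q [-35.9, 30.4, 27.2, 101.3, -16.8, 52.4, -30.5]
shift mm [ 2.1 -0.9 -0.6]
turn tool z rad -0.004
1501 [4.80e+02 9.03e+01 1.00e-01] [567.7 174.3 590.3]
cap at z195 (array([521.7, 135.7]), 24.4)
```

View pics/side1.png

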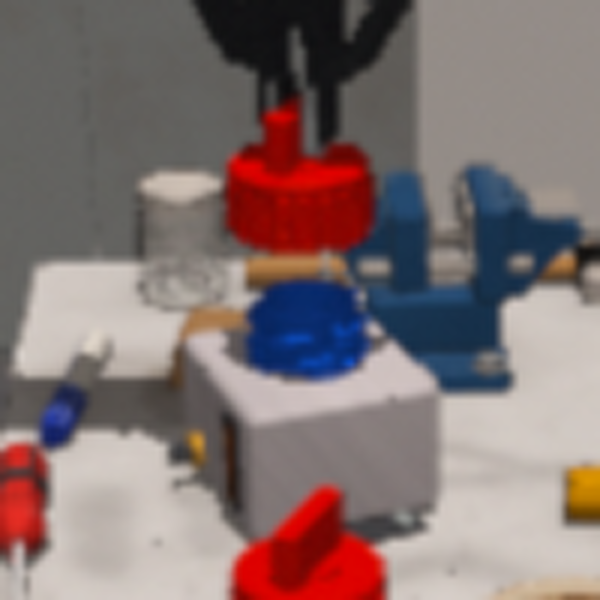

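The side crop shows the cap held upright above the blue neck, with the cap skirt at crop (300,210) and the neck at (307,330). I'll check the lateral offsets numerically.

```bash
python3 - <<'E'
from h import *
c=snap('side'); st(529.2,152.9,155,-28.8)
def edges(m,pred,rows,w=16):
    u0,_=pred; out=[]
    for r in rows:
        x=np.where(m[r,int(u0)-w:int(u0)+w])[0]
        if len(x): out.append((x.min()+x.max())/2+int(u0)-w); 
    return np.round(out,1)
o=get_obs();p=o['tcp_pos']
pc=proj(c,[p[0],p[1],p[2]-44+20]);pn=proj(c,[529.2,152.9,105])
print('cap pred',pc,edges(mask(c,'red'),pc,range(int(pc[1])-4,int(pc[1])+6)))
print('neck pred',pn,edges(mask(c,'blue'),pn,range(int(pn[1])-7,int(pn[1])+7)))
c=snap('top');f=c['frame']
for X in([p[0],p[1],p[2]-5],[529.2,152.9,116]): print(proj(c,X))
cv2.imwrite('pics/top1.png',cv2.resize(f[175:255,225:325],None,fx=6,fy=6,interpolation=cv2.INTER_CUBIC))
E
```

```text
t 5.25 p [529.2 151.4 199.5] yang -29.0 zax [ 0.e+00 -6.e-04 -1.e+00] F [-0.3 -0.4 -2.9] M [ 0.01 -0.01 -0.05] op 12.8 gr 58.8 q [-35.9, 30.4, 27.1, 101.3, -16.9, 52.4, -30.5]
shift mm [ 1.4 -0.8 44.5]
turn tool z rad -0.003
cap pred (np.float64(308.85206529295095), np.float64(161.18504555833158)) [308.5 308.5 308.5 308.  308.  308.  308.5 308.  308.  308.5]
neck pred (np.float64(309.31029724384297), np.float64(181.56774112583835)) [324.  314.5 313.5 313.5 313.  312.5 312.5 312.5 312.5 312.5 309.5 310.
 309.5]
(np.float64(262.4727274800945), np.float64(210.6959169697214))
(np.float64(265.6079950934247), np.float64(213.588524669839))
```

View pics/top1.png

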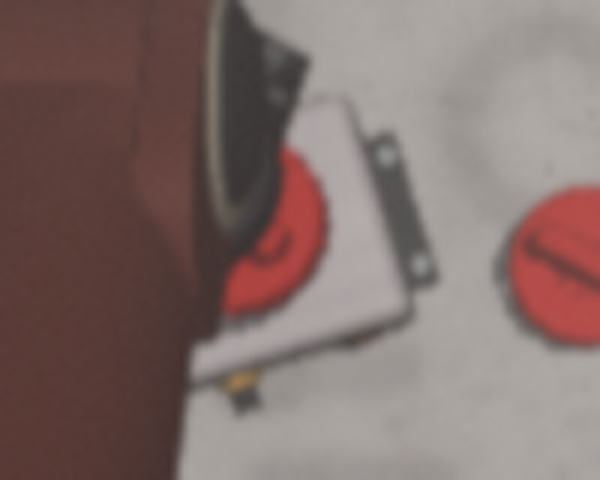

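The top view shows the gripper body hiding most of the cap, which sits over the tank with its visible edge around (270,260); alignment agrees to about 1–2 mm. Descending.

Call:
play_rows([
  [[0, 0, 0.012, 0, 0, 0, 0], [0, 0, 0.024, 0, 0, 0, 0], [0, 0, 0.032, 0, 0, 0, 0], [0, 0, 0.036, 0, 0, 0, 0], [0, 0, 0.038, 0, 0, 0, 0], [0, 0, 0.04, 0, 0, 0, 0], [0, 0, 0.042, 0, 0, 0, 0], [0, 0, 0.044, 0, 0, 0, 0], [0, 0, 0.045, 0, 0, 0, 0], [0, 0, 0.045, 0, 0, 0, 0]],
])

```text
t: 6.13
tcp_pos: [529.4, 153.2, 154.4]
ee_rot: [[0.482, 0.876, 0.001], [0.876, -0.482, 0.0], [0.0, 0.0, -1.0]]
wrist_force: [-0.3, -0.3, -2.1]
opening: 13.1
grip_force: 58.7
```

```bash
python3 -c "
from h import *
st(529.5,152.9,152,-28.8)"
```

```text
t 6.13 p [529.4 153.2 154.4] yang -28.8 zax [ 5.e-04  1.e-04 -1.e+00] F [-0.3 -0.3 -2.1] M [-0.02 -0.05 -0.06] op 13.1 gr 58.7 q [-34.7, 33.6, 25.3, 104.1, -19.0, 46.5, -28.6]
shift mm [-0.2  0.2  2.4]
turn tool z rad -0.0
```

Call:
play_rows([
  [[0, 0, 0.002, 0, 0, 0, 0], [0, 0, 0.004, 0, 0, 0, 0], [0, 0, 0.004, 0, 0, 0, 0], [0, 0, 0.004, 0, 0, 0, 0]],
])

```text
t: 6.47
tcp_pos: [529.4, 153.3, 150.3]
ee_rot: [[0.482, 0.876, 0.0], [0.876, -0.482, 0.0], [0.0, 0.0, -1.0]]
wrist_force: [0.6, 1.0, -2.8]
opening: 13.2
grip_force: 58.7
```

Call:
play_rows([
  [[0, 0, 0.002, 0, 0, 0, 0], [0, 0, 0.004, 0, 0, 0, 0], [0, 0, 0.004, 0, 0, 0, 0], [0, 0, 0.004, 0, 0, 0, 0]],
])

```text
t: 6.8
tcp_pos: [529.5, 153.3, 146.2]
ee_rot: [[0.482, 0.876, 0.001], [0.876, -0.482, 0.0], [0.0, 0.0, -1.0]]
wrist_force: [1.7, 1.9, -1.9]
opening: 13.2
grip_force: 58.7
```

```bash
python3 -c "
from h import *
st(529.5,152.9,144,-28.8)"
```

```text
t 6.8 p [529.5 153.3 146.2] yang -28.8 zax [ 7.e-04  2.e-04 -1.e+00] F [ 1.7  1.9 -1.9] M [ 0.21 -0.34 -0.05] op 13.2 gr 58.7 q [-34.5, 34.2, 25.0, 104.6, -19.4, 45.5, -28.3]
shift mm [-0.4  0.2  2.2]
turn tool z rad -0.0
```

Call:
play_rows([
  [[0.001, 0.0003, 0.001, 0, 0, 0, 0], [0.001, 0.0003, 0.002, 0, 0, 0, 0], [0.001, 0.0003, 0.003, 0, 0, 0, 0], [0.001, 0.0003, 0.003, 0, 0, 0, 0]],
])

```text
t: 7.13
tcp_pos: [529.9, 153.7, 144.6]
ee_rot: [[0.482, 0.876, -0.0], [0.876, -0.482, 0.001], [0.001, -0.0, -1.0]]
wrist_force: [-1.4, 0.5, 6.9]
opening: 13.6
grip_force: 60.0
```

```bash
python3 -c "
from h import *
st(529.5,152.9,144,-28.8)"
```

```text
t 7.13 p [529.9 153.7 144.6] yang -28.8 zax [-1.e-04  7.e-04 -1.e+00] F [-1.4  0.5  6.9] M [ 0.    0.44 -0.05] op 13.6 gr 60.0 q [-34.4, 34.3, 24.9, 104.6, -19.6, 45.4, -28.2]
shift mm [-0.9  0.1  0.6]
turn tool z rad -0.0
```

Call:
play_rows([
  [[0, 0, 0.001, 0, 0, -0.04, 0], [0, 0, 0.002, 0, 0, -0.08, 0], [0, 0, 0.002, 0, 0, -0.12, 0], [0, 0, 0.002, 0, 0, -0.14, 0], [0, 0, 0.002, 0, 0, -0.14, 0]],
])

```text
t: 7.55
tcp_pos: [532.1, 154.2, 144.5]
ee_rot: [[0.354, 0.935, 0.005], [0.935, -0.354, 0.002], [0.004, 0.004, -1.0]]
wrist_force: [-0.6, 0.5, 13.4]
opening: 13.3
grip_force: 60.8
```

```bash
python3 -c "
from h import *
st()"
```

```text
t 7.55 p [532.1 154.2 144.5] yang -20.8 zax [ 0.0055  0.0024 -1.    ] F [-0.6  0.5 13.4] M [0.11 0.33 0.07] op 13.3 gr 60.8 q [-32.9, 34.0, 22.5, 104.4, -17.8, 44.7, -21.9]
```

Call:
play_rows([
  [[0, 0, 0.001, 0, 0, -0.04, 0], [0, 0, 0.001, 0, 0, -0.08, 0], [0, 0, 0.001, 0, 0, -0.12, 0], [0, 0, 0.001, 0, 0, -0.14, 0], [0, 0, 0.001, 0, 0, -0.14, 0]],
])

```text
t: 7.97
tcp_pos: [532.4, 155.0, 144.4]
ee_rot: [[0.22, 0.975, 0.006], [0.975, -0.22, 0.004], [0.005, 0.005, -1.0]]
wrist_force: [-1.9, 1.9, 18.5]
opening: 12.8
grip_force: 61.5
```

```bash
python3 -c "
from h import *
st()"
```

```text
t 7.97 p [532.4 155.  144.4] yang -12.7 zax [ 0.0062  0.0039 -1.    ] F [-1.9  1.9 18.5] M [0.25 0.74 0.14] op 12.8 gr 61.5 q [-31.4, 33.7, 20.1, 104.4, -16.0, 44.3, -15.6]
```

Call:
play_rows([
  [[0, 0, 0, 0, 0, -0.04, 0], [0, 0, 0, 0, 0, -0.08, 0], [0, 0, 0, 0, 0, -0.12, 0], [0, 0, 0, 0, 0, -0.14, 0], [0, 0, 0, 0, 0, -0.14, 0], [0, 0, 0, 0, 0, -0.14, 0]],
])

```text
t: 8.47
tcp_pos: [532.4, 155.0, 144.4]
ee_rot: [[0.082, 0.997, 0.006], [0.997, -0.082, 0.004], [0.004, 0.006, -1.0]]
wrist_force: [-2.6, 1.1, 18.2]
opening: 13.3
grip_force: 61.5
```

```bash
python3 -c "
from h import *
st()"
```

```text
t 8.47 p [532.4 155.  144.4] yang -4.7 zax [ 0.0063  0.0037 -1.    ] F [-2.6  1.1 18.2] M [0.18 0.65 0.04] op 13.3 gr 61.5 q [-29.9, 33.4, 17.8, 104.3, -14.2, 44.0, -9.5]
```

Call:
play_rows([
  [[0, -0.001, 0, 0, 0, -0.04, 0], [0, -0.001, 0, 0, 0, -0.08, 0], [0, -0.001, 0, 0, 0, -0.12, 0], [0, -0.001, 0, 0, 0, -0.14, 0], [0, -0.001, 0, 0, 0, -0.14, 0], [0, -0.001, 0, 0, 0, -0.14, 0]],
])

```text
t: 8.97
tcp_pos: [531.7, 155.4, 144.3]
ee_rot: [[-0.057, 0.998, 0.007], [0.998, 0.057, 0.004], [0.004, 0.007, -1.0]]
wrist_force: [-0.7, 0.8, 15.5]
opening: 12.9
grip_force: 61.3
```

```bash
python3 -c "
from h import *
st()"
```

```text
t 8.97 p [531.7 155.4 144.3] yang 3.3 zax [ 0.0069  0.0041 -1.    ] F [-0.7  0.8 15.5] M [0.43 0.54 0.09] op 12.9 gr 61.3 q [-28.5, 33.1, 15.4, 104.4, -12.3, 43.6, -3.3]
```

Call:
play_rows([
  [[0, 0, 0, 0, 0, -0.04, 0], [0, 0, 0, 0, 0, -0.08, 0], [0, 0, 0, 0, 0, -0.12, 0], [0, 0, 0, 0, 0, -0.14, 0], [0, 0, 0, 0, 0, -0.14, 0], [0, 0, 0, 0, 0, -0.14, 0]],
])

```text
t: 9.47
tcp_pos: [529.8, 154.5, 140.5]
ee_rot: [[-0.196, 0.981, 0.002], [0.981, 0.196, 0.001], [0.0, 0.002, -1.0]]
wrist_force: [2.2, 1.9, 0.4]
opening: 12.9
grip_force: 58.9
```

```bash
python3 -c "
from h import *
st()"
```

```text
t 9.47 p [529.8 154.5 140.5] yang 11.3 zax [ 2.1e-03  9.0e-04 -1.0e+00] F [2.2 1.9 0.4] M [ 0.43 -0.58  0.16] op 12.9 gr 58.9 q [-27.0, 33.2, 13.0, 104.6, -10.4, 43.2, 2.9]
```

It sank into an opening. I'm pushing on down to about 87 mm base height (TCP about 130.5).

Call:
play_rows([
  [[0.001, 0.001, 0.002, 0, 0, 0, 0], [0.001, 0.001, 0.004, 0, 0, 0, 0], [0.001, 0.001, 0.006, 0, 0, 0, 0], [0.001, 0.001, 0.008, 0, 0, 0, 0], [0.001, 0.001, 0.01, 0, 0, 0, 0], [0.001, 0.001, 0.01, 0, 0, 0, 0]],
])

```text
t: 9.97
tcp_pos: [529.1, 154.5, 130.6]
ee_rot: [[-0.195, 0.981, -0.002], [0.981, 0.195, -0.0], [-0.0, -0.002, -1.0]]
wrist_force: [-0.7, -0.7, 3.5]
opening: 12.9
grip_force: 59.5
```

```bash
python3 -c "
from h import *
st()"
```

```text
t 9.97 p [529.1 154.5 130.6] yang 11.2 zax [-1.6e-03 -5.0e-04 -1.0e+00] F [-0.7 -0.7  3.5] M [-0.09  0.29 -0.01] op 12.9 gr 59.5 q [-26.9, 34.0, 12.8, 105.1, -10.7, 42.2, 3.0]
```

Dropped in (base about 7 mm over the mouth). Now screwing clockwise.

Call:
play_rows([
  [[0, 0, 0.0003, 0, 0, 0.06, 0], [0, 0, 0.0006, 0, 0, 0.12, 0], [0, 0, 0.0009, 0, 0, 0.18, 0], [0, 0, 0.0012, 0, 0, 0.24, 0], [0, 0, 0.0015, 0, 0, 0.3, 0], [0, 0, 0.0018, 0, 0, 0.36, 0], [0, 0, 0.0021, 0, 0, 0.42, 0], [0, 0, 0.0024, 0, 0, 0.48, 0], [0, 0, 0.0024, 0, 0, 0.48, 0]],
])

```text
t: 10.72
tcp_pos: [530.5, 155.0, 128.8]
ee_rot: [[0.282, 0.96, 0.002], [0.96, -0.282, 0.0], [0.001, 0.002, -1.0]]
wrist_force: [-0.2, 0.1, 4.8]
opening: 13.0
grip_force: 59.8
```

```bash
python3 -c "
from h import *
st()"
```

```text
t 10.72 p [530.5 155.  128.8] yang -16.4 zax [ 1.9e-03  2.0e-04 -1.0e+00] F [-0.2  0.1  4.8] M [ 0.03 -0.04 -0.06] op 13.0 gr 59.8 q [-31.9, 35.1, 20.8, 105.3, -17.5, 42.7, -18.0]
```

Call:
play_rows([
  [[0, 0, 0.0003, 0, 0, 0.06, 0], [0, 0, 0.0006, 0, 0, 0.12, 0], [0, 0, 0.0009, 0, 0, 0.18, 0], [0, 0, 0.0012, 0, 0, 0.24, 0], [0, 0, 0.0015, 0, 0, 0.3, 0], [0, 0, 0.0018, 0, 0, 0.36, 0], [0, 0, 0.002, 0, 0, 0.42, 0], [0, 0, 0.0022, 0, 0, 0.48, 0], [0, 0, 0.0022, 0, 0, 0.48, 0]],
])

```text
t: 11.47
tcp_pos: [530.0, 155.0, 125.8]
ee_rot: [[0.692, 0.722, 0.001], [0.722, -0.692, -0.0], [0.0, 0.001, -1.0]]
wrist_force: [1.0, -0.2, 1.0]
opening: 12.8
grip_force: 59.2
```

```bash
python3 -c "
from h import *
st()"
```

```text
t 11.47 p [530.  155.  125.8] yang -43.8 zax [ 8.e-04 -3.e-04 -1.e+00] F [ 1.  -0.2  1. ] M [-0.01 -0.23  0.02] op 12.8 gr 59.2 q [-36.7, 36.6, 28.7, 105.6, -24.3, 43.9, -38.8]
```

Call:
play_rows([
  [[0, 0, 0.0003, 0, 0, 0.03, 0], [0, 0, 0.0005, 0, 0, 0.06, 0], [0, 0, 0.0007, 0, 0, 0.09, 0], [0, 0, 0.0008, 0, 0, 0.12, 0], [0, 0, 0.0008, 0, 0, 0.12, 0]],
])

```text
t: 11.88
tcp_pos: [531.1, 154.4, 125.6]
ee_rot: [[0.771, 0.637, 0.003], [0.637, -0.771, -0.002], [0.001, 0.003, -1.0]]
wrist_force: [3.5, -2.4, 6.3]
opening: 12.9
grip_force: 61.1
```

```bash
python3 -c "
from h import *
st()"
```

```text
t 11.88 p [531.1 154.4 125.6] yang -50.5 zax [ 0.003  -0.0018 -1.    ] F [ 3.5 -2.4  6.3] M [-0.43 -0.49  0.94] op 12.9 gr 61.1 q [-37.9, 37.1, 30.6, 105.6, -25.9, 44.2, -43.9]
```

Call:
play_rows([
  [[0, 0, 0, 0, 0, 0.03, 0], [0, 0, 0, 0, 0, 0.06, 0], [0, 0, 0, 0, 0, 0.08, 0], [0, 0, 0, 0, 0, 0.08, 0], [0, 0, 0, 0, 0, 0.08, 0]],
])

```text
t: 12.3
tcp_pos: [531.1, 154.4, 125.7]
ee_rot: [[0.815, 0.58, 0.003], [0.58, -0.815, -0.004], [0.0, 0.005, -1.0]]
wrist_force: [2.0, -3.3, 6.4]
opening: 12.9
grip_force: 93.3
```

```bash
python3 -c "
from h import *
st()"
```

```text
t 12.3 p [531.1 154.4 125.7] yang -54.6 zax [ 0.0031 -0.0037 -1.    ] F [ 2.  -3.3  6.4] M [-0.68 -0.53  2.53] op 12.9 gr 93.3 q [-38.7, 37.4, 31.9, 105.6, -26.8, 44.6, -47.2]
```

Firm stop: 2.5 N·m at z about 125.7, so the base is about 2 mm over the mouth. Relaxing the twist, releasing and lifting clear.

Call:
play_rows([
  [[0, 0, -0.0005, 0, 0, -0.03, 0], [0, 0, -0.0005, 0, 0, -0.06, 0], [0, 0, -0.0005, 0, 0, -0.06, 0], [0, 0, -0.0005, 0, 0, -0.06, 60], [0, 0, -0.0005, 0, 0, -0.06, 60], [0, 0, -0.0005, 0, 0, -0.06, 60], [0, 0, -0.0005, 0, 0, -0.06, 60], [0, 0, -0.0005, 0, 0, -0.06, 60], [0, 0, -0.0005, 0, 0, -0.06, 60], [0, 0, -0.02, 0, 0, -0.06, 60], [0, 0, -0.05, 0, 0, -0.06, 60], [0, 0, -0.08, 0, 0, -0.06, 60], [0, 0, -0.11, 0, 0, -0.06, 60], [0, 0, -0.13, 0, 0, -0.06, 60], [0, 0, -0.13, 0, 0, -0.06, 60], [0, 0, -0.13, 0, 0, -0.06, 60]],
])

```text
t: 13.63
tcp_pos: [530.0, 155.2, 255.9]
ee_rot: [[0.785, 0.619, 0.002], [0.619, -0.785, 0.001], [0.002, 0.0, -1.0]]
wrist_force: [-0.8, 1.2, -0.1]
opening: 51.2
grip_force: 0.0
```

```bash
python3 - <<'E'
from h import *
st()
c=snap('side');u,v=map(int,proj(c,[530,153,110]));f=c['frame'][v-45:v+55,u-50:u+50]
cv2.imwrite('pics/side2.png',cv2.resize(f,None,fx=6,fy=6,interpolation=cv2.INTER_CUBIC))
W=cloud(c);m=mask(c,'red')>0
P=W[m&(np.hypot(W[...,0]-530,W[...,1]-154)<42)&(W[...,2]>70)];print(len(P),P.min(0).round(1),P.max(0).round(1))
H=P[P[:,2]>140];d=H[:,:2]-H[:,:2].mean(0);s=np.linalg.svd(d)[2][0];print('bar ang',np.degrees(np.arctan(s[1]/s[0])),'top z',np.percentile(H[:,2],[50,90]))
E
```

```text
t 13.63 p [530.  155.2 255.9] yang -51.8 zax [ 0.0019  0.0013 -1.    ] F [-0.8  1.2 -0.1] M [ 0.05 -0.02 -0.01] op 51.2 gr 0.0 q [-42.2, 28.5, 36.8, 96.9, -19.1, 60.9, -51.2]
1119 [492.5 112.5  82.6] [567.4 172.8 620.2]
bar ang -0.2828885805372128 top z [491.97309583 526.07463227]
```

View pics/side2.png

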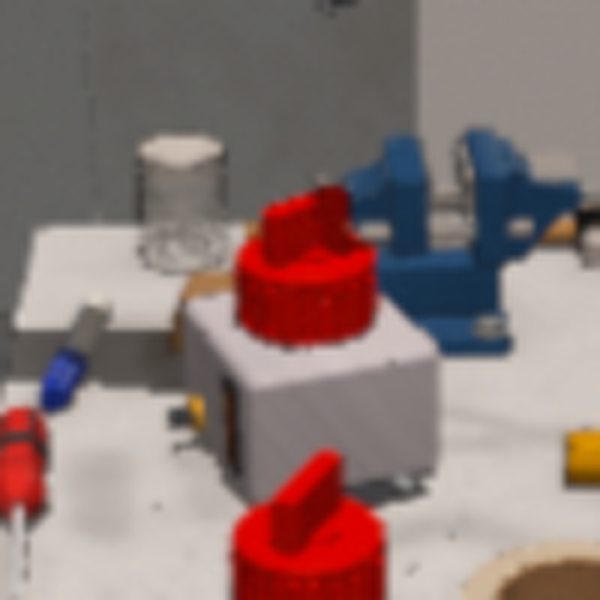

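The picture shows the cap seated level on the tank at (306,290), with no blue neck visible, the gripper clear and the other things in place. One numeric check, then hand-in.

```bash
python3 - <<'E'
from h import *
c=load('side');W=cloud(c);m=mask(c,'red')>0
H=W[m&(np.hypot(W[...,0]-530,W[...,1]-154)<45)&(W[...,2]>135)&(W[...,2]<165)]
d=H[:,:2]-H[:,:2].mean(0);s=np.linalg.svd(d)[2][0];a=np.degrees(np.arctan(s[1]/s[0]));z=np.percentile(H[:,2],95)
print('bar ang',a,'top z',z)
if 146<z<157: print(job_done())
E
```

```text
bar ang 40.29862148860779 top z 153.48225631465198
the job is handed in; nothing more can be done
None
```

The red cap that started farthest to the right is on the tank's neck: turned back about 40° until it dropped into the thread, screwed clockwise about 62° to a firm stop, then released. The other objects were left untouched, and the job was handed in at about 14 s of the 72 s; no verdict came back.

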